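# Drive the stuck hinge pin out of a candle mould

### The arm

A 6-joint arm with a two-finger parallel gripper is mounted at the origin on the work surface. World frame = base frame: x ahead of the robot, y to its left, z up, the work surface at z = 0. Lengths are in m, angles in rad, forces in N, time in s.
With the tool pointing down it reaches from about 0.375 to 0.9 m from the base axis. Payload 3.1 kg.
Tool frame: the origin (TCP) lies midway between the tips of the shut fingers; the grasp point (between the pads) lies 19 mm behind it; z points along the fingers, y is the direction in which the jaws open and shut (so a half turn about z gives the same grasp; the last joint's range is limited). The gripper opens to 87 mm and grips with 3 to 60 N. Pads are 19 mm wide; open, the fingers measure 117 mm over their backs; the gripper's body (75 mm by 190 mm) begins 51 mm behind the grasp point.
Start: joints at [1.131, 0.527, 1.433, -0, 1.181, -0.178], TCP at [0.162, 0.604, 0.185] pointing down, gripper open.
Joint ranges: [-3.08, 3.08], [-0.75, 2.2], [0.22, 2.44], [-1.43, 4.57], [0, 2.65], [-2.85, 2.85]. Speed limits (rad/s): [2.79, 2.79, 3.14, 3.14, 3.14, 3.14].

### API

Orientations are given as a unit quaternion [x, y, z, w].
In Python, from rig import robot gives the robot as it stands.
- The arm moves only by the tool move_arm, never from a script. Its argument "rows" is one flat list of numbers, 7 for each row, row after row: the shift along the world's x, y, z in mm, then the turn, a rotation vector about the world's x, y, z in rad, then the closure, from 0 (fully open) to 1 (shut). A call has 1 to 12 rows; each row shifts and turns the commanded pose from where the row before left it; what a row does not reach is not made up. A row lasts 1/10 s, in which the tool goes at most 50 mm and 8.59 degrees, less where a joint would pass 70% of its speed; a pose out of reach is approached as far as the arm can. A call with a gripper value outside its range is refused whole. The fingers move at their own pace and stop on an object; "grip_force" is the grip in N (left out, the last holds). Time passes only in rows, so rows that do not move let the fingers close. It gives the time, the measured TCP pose, the force and the opening at its end, in the units of the state.
- robot.get_obs(): the state, without advancing time (a new reading comes with each control period).
- robot.camera(name): name is "scene" or "side" or "wrist"; returns a dict with "color" (480x640x3 uint8, red, green, blue), "z_map" (480x640 float32, m along the optical axis (not along the pixel's ray), 0 where there is no reading), "camera_matrix" (3x3 intrinsics, pixels), "R" (3x3) and "t" (3): a world point X has camera coordinates R X + t; the wrist camera has in their place "tool_from_camera" (4x4, takes a point from camera to tool coordinates, whose origin is the TCP and whose axes are the flange's). Camera axes: x right, y down, z forward; pixel columns grow to the right and rows downward; lengths in m; the calibration is good to about 2 mm. The wrist camera is an equidistant fisheye: a pixel r from the principal point sees the ray r / f radians off the axis. A picture is of the moment at which its call begins: read the wrist's pose just before it.
- robot.hand_in(): hands the job in, once; it reports no verdict.
Trained networks look in the newest picture that a camera, given by its name, has taken for a name from the list of things; names that differ only in an ending like _2 or _b are one class to them, and where a whole thing is asked for, a point or a joint stands for the part that bears it (a point fixed in the world has none). Each returns a list of dicts, best first, with "conf" (0 to 1); they miss things now and then, are a little off and sometimes report something else, mostly with a low value. They report only what shows in the picture. A call takes as long as a camera call. They do not tell look-alikes from the thing itself.
- robot.search_frame(camera, thing): "at" ([column, row] in pixels, amid what is visible of it).
- robot.spot_point(camera, thing): "at" ([column, row] in pixels: a listed point, or the origin of a listed thing).
The state is a dict: "time": time; "q": joint angles; "joint_velocities": joint speeds; "joint_torque": joint torques, N m; "position": TCP position; "tool_rot": TCP orientation; "ft_force": force on the tool from outside, world axes, zero at the start; "moment": the same for the moment, N m; "grip_width": finger opening in m.
Only numpy, scipy, OpenCV 4.12 (cv2) and the standard library are available. Lean on these libraries where they do the work, as an engineer would, in place of code of your own. Each camera call takes 0.05 s, during which the arm holds its last target.

### The job

The hinge pin of the split candle mould is stuck. Take the drift punch from its wooden block, feel its tip into the hole on top of the hinge barrel (the worn top knuckle sits off centre; the aluminium is soft, so never press on it with more than about 15 N) and push the pin down steadily, without hammering, until it drops into the cup below. Then stand the punch upright back in its block, let go, and leave the cup and everything else where it is.

Things in the scene. Friction and masses are not known exactly. Their poses are not given: they have to be found in the camera images.
- mould: Fixed aluminium split candle mould 80 x 80 mm, 112 mm high, with a round cavity, on a narrower wooden plinth. Origin on the table under its middle, z up. The vertical hinge barrel, a 34 x 34 mm post from 80 to 120 mm above the table, stands off the mould's own +x face, its axis 66 mm from the origin. A clasp is on the opposite face.
- barrel_top (a point): Nominal centre of the hinge barrel's flat top, 120 mm above the table. The top knuckle, 12 mm thick, is worn and sits off centre: its vertical 6.5 mm hole (no lead-in) lies up to 4.5 mm from this point along each of the mould's x and y axes, differently each time and not measured: feel for it. Below the knuckle the bore is 16 mm wide. Axes as the mould's.
- pin: Loose steel pin stuck upright in the barrel: shaft 16 x 28 mm, head 22 x 4 mm at the lower end under the barrel, so it leaves only downwards. Origin: centre of the head's underside, z along the shaft. Shaft top starts 13 mm below the barrel's top. A spring cheek grips it: about 8 to 17 N all the way; it falls once its top is 32 mm below the barrel's top (punch tip 36 mm down is enough).
- cup: Loose aluminium cup, 54 mm across the mouth, 41 mm high, open at the top, standing on the table under the hinge barrel to catch the pin. Origin at the centre of its underside.
- punch: Loose steel drift punch, 120 mm long, 0.12 to 0.22 kg. Origin: centre of its tip; z points from tip to handle (up). Shank 5 mm in diameter, 42 mm long, 0.5 mm bevel at the tip; round handle 18 mm in diameter, from 42 to 120 mm above the tip; held low, about 65 mm above the tip, it tilts least in the grip. Its shoulder rests on the block.
- holder_hole0 (a point): Centre of the mouth of the hole in the top of the punch's wooden block (fixed, 70 x 70 mm, 52 mm high). The hole is vertical, 10 mm in diameter and 47 mm deep. With the punch put away its tip is 42 mm below this point.
- scale: Bystander: flat black digital scale with a steel plate, 130 x 170 x 19 mm, loose. Origin under its centre.
- tray_mould: Bystander: red silicone-style mould, a round cup 84 mm across and 26 mm high on a 110 x 90 mm flange, loose. Origin under its centre.
- beaker: Bystander: clear glass beaker 70 mm across and 85 mm high, loose. Origin under its centre.
Things that resemble listed ones, but are neither listed nor needed, are in the scene too. There is more than one size of the punch; the job needs the largest. Leave any orange look-alike of the part that bears holder_hole0 alone.

How it is judged:
On the way, in this order (a step that is already met when the one before it is completed fails the run):
1. the punch is lifted clear of its block (z of punch in the frame of holder_hole0 above 0.005 m), for 0.1 s.
2. with the punch tip in the hinge bore, at least 25 mm deep, the pin has dropped out of the barrel (z of punch in the frame of barrel_top below -0.025 m and horizontal distance between punch and barrel_top below 0.01 m and z of pin in the frame of barrel_top below -0.085 m), for 0.05 s.
At the end, for the whole second after the job is handed in: The pin lies still in the cup (head within 27 mm of its axis, below 40 mm); the cup is upright (0.1 rad) and less than 30 mm from its start; the punch stands released and still in its block, within 6 mm of the hole's centre, tip 38 mm or more down, upright within 0.12 rad (horizontal distance between pin and cup below 0.027 m and height (world z) of pin below 0.04 m and linear speed of each of pin, punch below 0.03 m/s and angle between cup's own z axis and vertical below 0.1 rad and distance of cup from where it was at the start of the episode below 0.03 m and horizontal distance between punch and holder_hole0 below 0.006 m and z of punch in the frame of holder_hole0 below -0.038 m and angle between punch's own z axis and vertical below 0.12 rad); the robot touches nothing.
It fails at once if the punch pressed on the mould with more than 18 N (contact force between punch and mould above 18 N).
It fails at once if the punch hit or pressed the pin with more than 30 N (contact force between punch and pin above 30 N).
It fails at once if the gripper or arm pushed on the mould with more than 10 N (contact force between any of the fingers, the arm and mould above 10 N).
It fails at once if a bystander was moved more than 30 mm (distance of any of scale, tray_mould, beaker from where it was at the start of the episode above 0.03 m).
It also fails if it takes over 72 s, if anything falls off the work surface, if the arm or the gripper's body presses on something with over 40 N, if the wrist force passes 120 N, or if a joint passes its speed limit or range.

## Working session

There is one attempt and no reset: what is moved stays moved. The work goes in short steps, Python scripts to look and compute and a tool call to move; the robot and the scene stay as the last step left them, time stands still between calls to the robot, and variables do not carry over. Pictures are saved under pics/ and viewed, and the job is handed in when it is done.

Besides the shell and the picture viewer there is one more tool, called after ">>>" by a JSON object that holds its "op" and its "data", one argument or row to a line. move_arm: Moves the arm, as the interface text tells. Its arguments: {"type":"object","properties":{"rows":{"type":"array","items":{"type":"number"}},"grip_force":{"type":"number"}},"required":["rows"]}

```bash
ls; mkdir -p pics; cat > h.py <<'E'
from rig import robot
import numpy as np, cv2
def save(n,c,crop=None,s=1):
    im=c["color"][:,:,::-1]
    if crop: x0,y0,x1,y1=crop; im=im[y0:y1,x0:x1]
    if s!=1: im=cv2.resize(im,None,fx=s,fy=s,interpolation=cv2.INTER_CUBIC)
    cv2.imwrite("pics/"+n,im)
def world(c,u,v,z=None,plane=None):
    K=c["camera_matrix"];R=c["R"];t=np.array(c["t"])
    r=np.array([(u-K[0,2])/K[0,0],(v-K[1,2])/K[1,1],1])
    C=-R.T@t; d=R.T@r
    if plane is not None: return C+d*(plane-C[2])/d[2]
    if z is None: z=c["z_map"][int(round(v)),int(round(u))]
    return C+d*z
E
python3 - <<'E'
from h import *
o=robot.get_obs();print(o)
for n in ["scene","side"]:
    c=robot.camera(n);save(n+"1.png",c)
    np.savez("pics/"+n+".npz",**c)
    for th in ["mould","cup","punch","pin","holder_hole0","scale","tray_mould","beaker"]:
        for d in robot.search_frame(n,th)[:4]:
            print(n,th,np.round(d["at"]),round(d["conf"],2),np.round(world(c,*d["at"]),3))
    for th in ["barrel_top","holder_hole0","punch","mould","cup"]:
        for d in robot.spot_point(n,th)[:4]:
            print(n,"pt",th,np.round(d["at"],1),round(d["conf"],2),np.round(world(c,*d["at"]),3))
E
```

```text
pics
{'time': 0.0, 'q': array([ 1.13048751e+00,  5.28467219e-01,  1.43389269e+00,  6.81364999e-06,
        1.18139422e+00, -1.78514835e-01]), 'joint_velocities': array([ 0.00013521, -0.00036232,  0.00075283,  0.00184877,  0.00035433,
       -0.00131199]), 'joint_torque': array([-1.94663895e-03, -4.40050435e+01, -1.76592332e+01,  6.31837081e-02,
        5.83371834e-02, -1.53291844e-04]), 'position': array([0.16138717, 0.60296779, 0.18387413]), 'tool_rot': array([ 1.30524721e-01,  9.91444466e-01, -1.02845774e-03, -3.32083881e-04]), 'ft_force': array([-0.15363735, -0.02619998, -0.09992659]), 'moment': array([-0.06320971, -0.00181265, -0.01511583]), 'grip_width': 0.08711800106000094}
scene mould [322. 238.] 0.82 [0.587 0.041 0.119]
scene cup [328. 274.] 0.79 [0.596 0.055 0.001]
scene punch [188. 230.] 0.58 [ 0.423 -0.216  0.059]
scene punch [177. 249.] 0.55 [ 0.503 -0.247  0.094]
scene holder_hole0 [126. 305.] 0.83 [ 0.578 -0.369  0.051]
scene holder_hole0 [181. 267.] 0.81 [ 0.516 -0.25   0.051]
scene holder_hole0 [253. 270.] 0.76 [ 0.572 -0.106  0.052]
scene holder_hole0 [321. 238.] 0.6
[... 1159 characters left out ...]
 302.] 0.78 [ 0.54  -0.121  0.052]
side scale [384. 282.] 0.84 [ 0.733 -0.092  0.021]
side scale [269. 240.] 0.21 [0.529 0.02  0.101]
side tray_mould [287. 455.] 0.63 [ 0.415 -0.372  0.004]
side tray_mould [304. 371.] 0.53 [ 0.481 -0.274  0.053]
side beaker [208. 188.] 0.7 [0.483 0.328 0.066]
side pt barrel_top [300.5 219.2] 0.55 [0.605 0.043 0.119]
side pt holder_hole0 [378.7 398.8] 0.81 [ 0.568 -0.362  0.046]
side pt holder_hole0 [302.7 354. ] 0.69 [ 0.489 -0.251  0.065]
side pt holder_hole0 [304.3 296.7] 0.58 [ 0.551 -0.109  0.052]
side pt punch [253.9 374.9] 0.72 [ 0.419 -0.207 -0.001]
side pt mould [268.5 273. ] 0.74 [0.53  0.031 0.011]
side pt cup [297.7 262.8] 0.89 [0.595 0.031 0.02 ]
```

View pics/scene1.png

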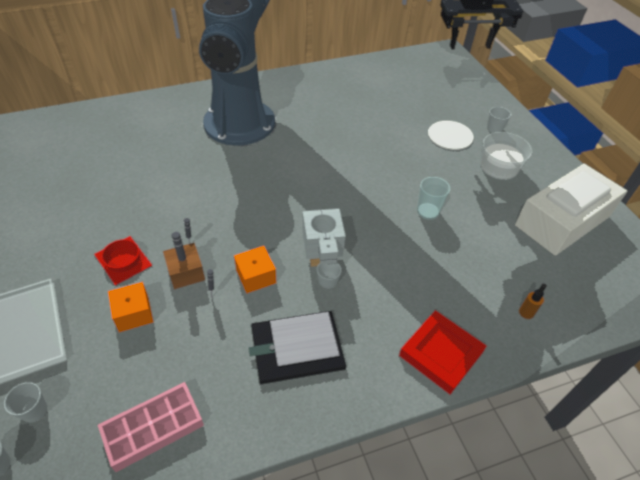

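View pics/side1.png

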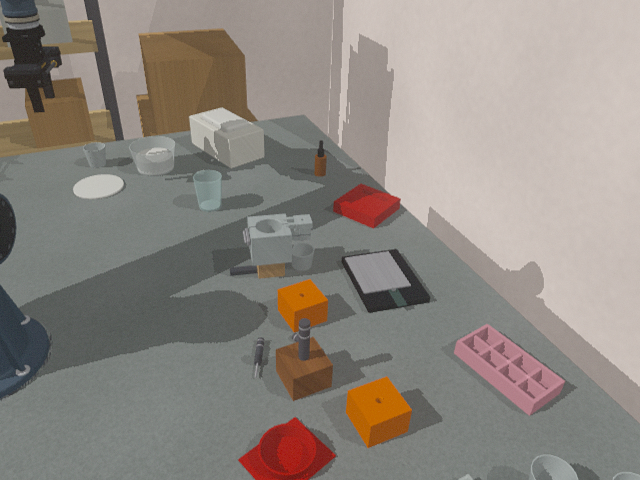

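```bash
python3 - <<'E'
from h import *
c=dict(np.load("pics/scene.npz"));save("s_crop.png",c,(90,190,290,330),4)
c=dict(np.load("pics/side.npz"));save("d_crop.png",c,(220,190,420,340),4)
save("d_crop2.png",c,(220,290,420,440),4)
E
```

```text
(no output)
```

View pics/s_crop.png

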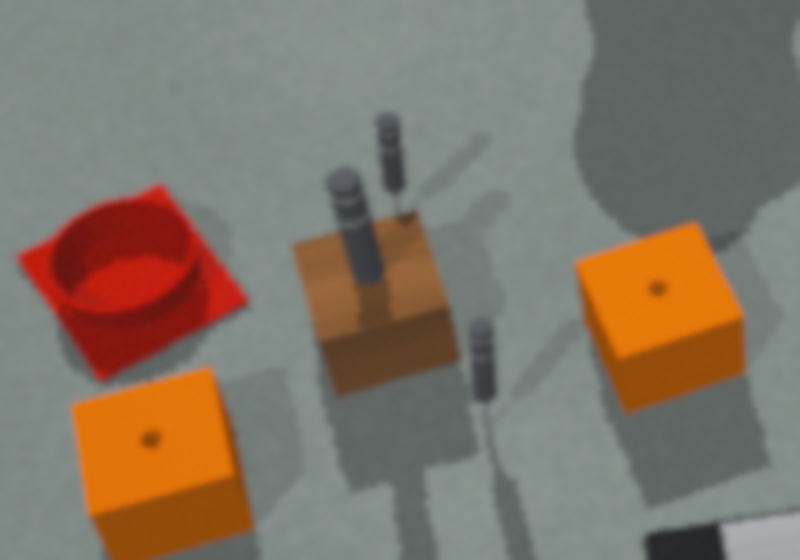

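View pics/d_crop.png

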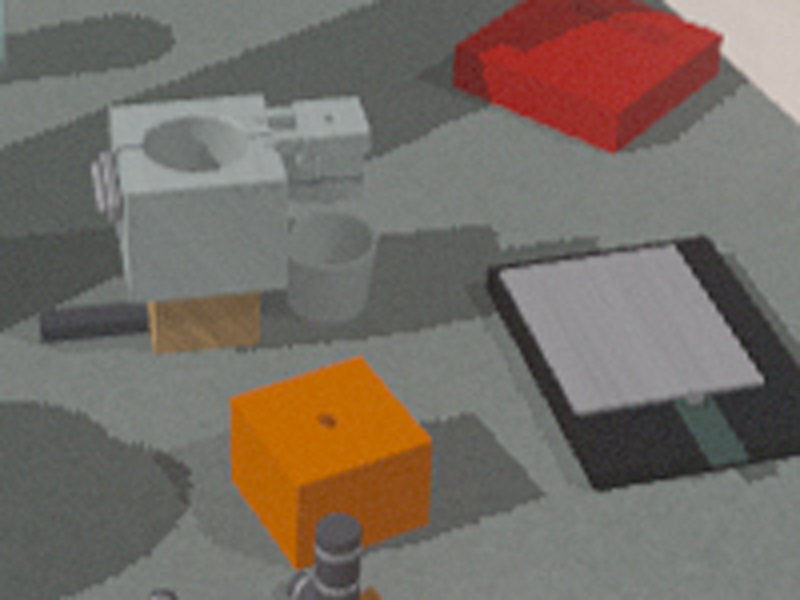

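View pics/d_crop2.png

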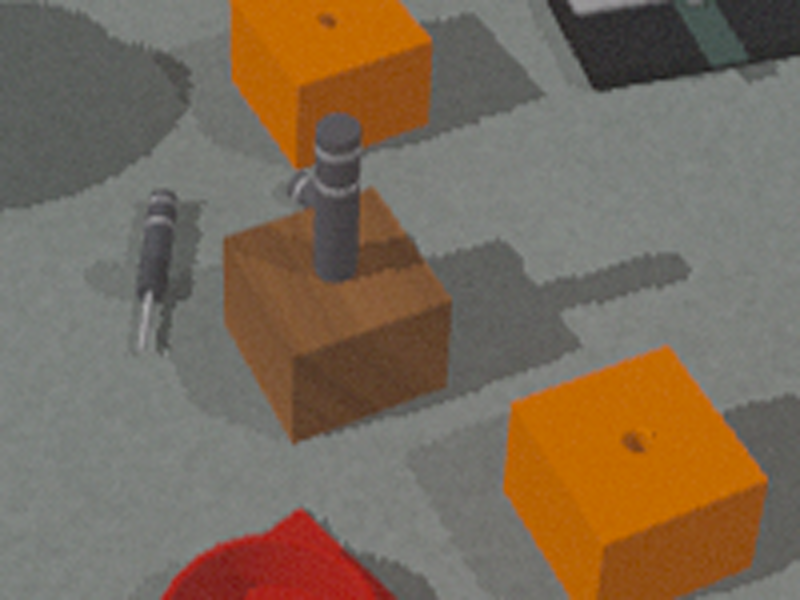

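Candidates for the punch: the dark tool in the brown block (scene (178,250), side (303,340)), and two smaller ones near the block (scene (188,230) and (211,280)). The one in the block is the largest and sits in the wooden, non-orange block. The orange blocks at scene (130,307) and (255,268) are decoys. Next I'll look with the wrist camera over the mould.

>>> {"op": "move_arm", "data": {
  "rows": [28,-42,6,0,0,0,0,28,-42,6,0,0,0,0,28,-42,6,0,0,0,0,28,-42,6,0,0,0,0,28,-42,6,0,0,0,0,28,-42,6,0,0,0,0,28,-42,6,0,0,0,0,28,-42,6,0,0,0,0,28,-42,6,0,0,0,0,28,-42,6,0,0,0,0,28,-42,6,0,0,0,0,28,-42,6,0,0,0,0]
}}

```text
time: 2.6
position: [0.4931, 0.1061, 0.2562]
tool_rot: [0.131, 0.991, 0.0, 0.0]
ft_force: [0.8, 0.4, 1.1]
grip_width: 0.087
```

```bash
cat >> h.py <<'E'
from scipy.spatial.transform import Rotation as Ro
def wcap(n=None):
    o=robot.get_obs();c=robot.camera("wrist")
    T=np.eye(4);T[:3,:3]=Ro.from_quat(o["tool_rot"]).as_matrix();T[:3,3]=o["position"]
    c["T"]=T@c["tool_from_camera"]
    if n: save(n+".png",c); np.savez("pics/"+n+".npz",**c)
    return o,c
def wray(c,u,v):
    K=c["camera_matrix"];x=(u-K[0,2])/K[0,0];y=(v-K[1,2])/K[1,1];th=np.hypot(x,y)
    d=np.array([x/th*np.sin(th),y/th*np.sin(th),np.cos(th)]) if th>1e-9 else np.array([0,0,1.])
    return c["T"][:3,3],c["T"][:3,:3]@d,d[2]
def wplane(c,u,v,z):
    C,d,_=wray(c,u,v);return C+d*(z-C[2])/d[2]
def wdep(c,u,v):
    C,d,dz=wray(c,u,v);return C+d*c["z_map"][int(round(v)),int(round(u))]/dz
E
python3 - <<'E'
from h import *
o,c=wcap("w1");print(o["time"],o["position"],o["q"],c["camera_matrix"],c["tool_from_camera"])
E
```

```text
2.6 [0.49311855 0.10605668 0.25623922] [-1.02301273e-02  2.78905595e-01  1.63758371e+00  2.96510319e-04
  1.22433262e+00 -1.31894482e+00] [[371.64829954   0.         315.8557339 ]
 [  0.         371.64829954 238.09003891]
 [  0.           0.           1.        ]] [[ 2.77090363e-04 -9.70513168e-01 -2.41047948e-01  6.66978075e-02]
 [ 9.99999956e-01  2.42529498e-04  1.73045566e-04  9.14543084e-04]
 [-1.09481762e-04 -2.41047985e-01  9.70513192e-01 -1.99943370e-01]
 [ 0.00000000e+00  0.00000000e+00  0.00000000e+00  1.00000000e+00]]
```

View pics/w1.png

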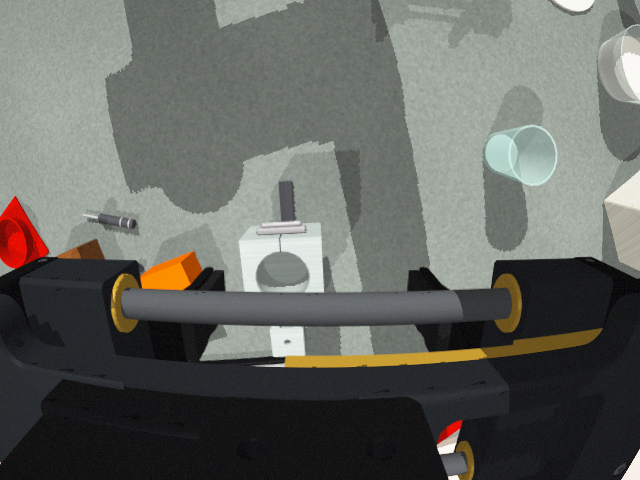

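The wrist view shows the mould with its hinge barrel at (288,340), partly hidden by the gripper. The hole is visible at (287,342). I'll shift ahead to see it clear.

>>> {"op": "move_arm", "data": {
  "rows": [45,-20,0,0,0,0,0,45,-20,0,0,0,0,0,45,-10,0,0,0,0,0,45,0,0,0,0,0,0,0,0,0,0,0,0,0,0,0,0,0,0,0,0]
}}

```text
time: 3.25
position: [0.6721, 0.0581, 0.2544]
tool_rot: [0.131, 0.991, -0.0, -0.001]
ft_force: [0.8, 0.5, 0.0]
grip_width: 0.087
```

```bash
python3 - <<'E'
from h import *
o,c=wcap("w2");print(o["time"],o["position"],o["joint_velocities"].round(3),o["ft_force"])
for th in ["barrel_top","mould","cup"]:
  for d in robot.spot_point("wrist",th)[:3]: print(th,np.round(d["at"],1),d["conf"],wplane(c,*d["at"],0.12))
E
```

```text
3.25 [0.6720715  0.05805076 0.25436348] [ 0.01  -0.044  0.049 -0.     0.004 -0.001] [0.76462099 0.53280136 0.0217148 ]
barrel_top [282.6 154.6] 0.81 [0.60576207 0.04595593 0.12      ]
barrel_top [296.8 154.5] 0.25 [0.60909951 0.05824798 0.12      ]
mould [287.1  99.1] 0.84 [0.55830124 0.06301961 0.12      ]
cup [296.1 155.7] 0.69 [0.60997581 0.05735934 0.12      ]
```

View pics/w2.png

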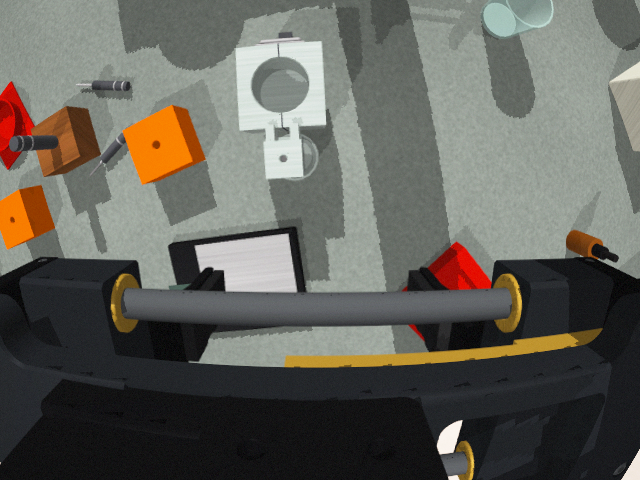

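```bash
python3 - <<'E'
from h import *
c=dict(np.load("pics/w2.npz"))
save("w2c.png",c,(225,100,345,200),6)
g=c["color"].astype(int).sum(2)
p=g[140:178,262:306]
# hole: dark blob near 283,157
sub=g[148:168,273:295]; m=(sub<330)
ys,xs=np.nonzero(m); print(len(xs), xs.mean()+273, ys.mean()+148)
w=np.clip(480-sub,0,None); 
yy,xx=np.mgrid[148:168,273:295];print((w*xx).sum()/w.sum(),(w*yy).sum()/w.sum())
print(wdep(c,278,170),wdep(c,270,165))
E
```

```text
2 281.5 160.5
282.7067039106145 158.30144320297953
[0.61802634 0.03830609 0.12072942] [0.61170996 0.03246884 0.11999226]
```

View pics/w2c.png

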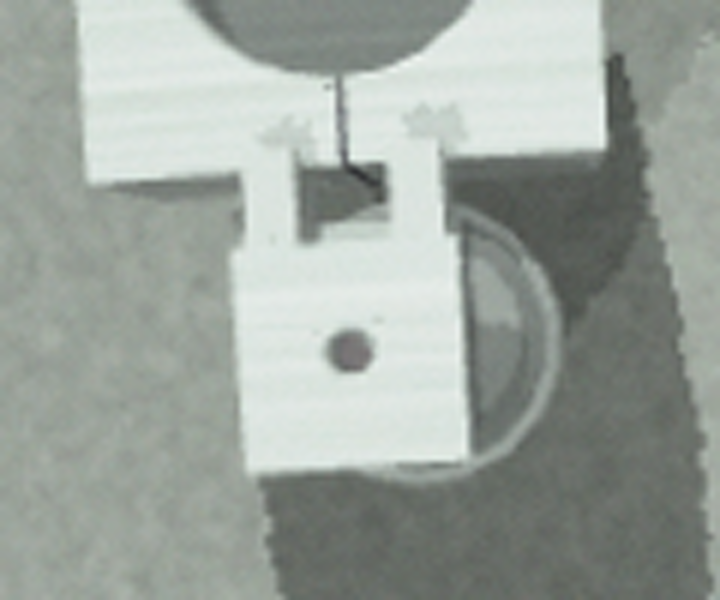

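```bash
python3 - <<'E'
from h import *
c=dict(np.load("pics/w2.npz"))
save("w2d.png",c,(225,25,345,140),5)
for p in [(350,351),(232,250),(460,238),(468,460),(246,472)]:
    print(p,wplane(c,225+(p[0]+.5)/6-.5,100+(p[1]+.5)/6-.5,.12).round(4))
for p in [(86,184),(605,150)]:
    print(p,wplane(c,225+(p[0]+.5)/6-.5,100+(p[1]+.5)/6-.5,.112).round(4))
z=np.array([[wdep(c,u,v)[2] for u in range(274,294)] for v in range(148,170)])
print((z[::1]*1000).round(0).astype(int))
s=dict(np.load("pics/side.npz"));
for p in [(329.0,119)]: print(world(s,220+(p[0]+.5)/4-.5,190+(p[1]+.5)/4-.5,plane=.12))
E
```

```text
(350, 351) [0.6089 0.0454 0.12  ]
(232, 250) [0.5893 0.0324 0.12  ]
(460, 238) [0.5969 0.0657 0.12  ]
(468, 460) [0.6294 0.0581 0.12  ]
(246, 472) [0.6222 0.0253 0.12  ]
(86, 184) [0.5724 0.0122 0.112 ]
(605, 150) [0.5893 0.0902 0.112 ]
[[121 121 121 120 121 121 120 121 120 119 120 120 121 120 121 120 120 120
  120 120]
 [119 120 120 120 121 120 119 120 120 121 120 119 119 120 121 121 119 119
  120 120]
 [119 118 121 121 119 120 120 121 120 120 120 120 120 121 121 120 120 119
  121 121]
 [120 120 119 120 121 121 120 120 119 120 120 120 119 119 122 119 121 120
  119 120]
 [119 120 118 121 121 120 120 120 121 120 120 120 121 121 120 122 119 119
  119 120]
 [120 119 120 122 120 120 120 120 121 121 120 121 118 120 121 120 120 122
  121 119]
 [121 119 120 121 120 120 121 119 121 120 121 121 120 121 120 121 120 120
  120 119]
 [122 119 120 120 120 119 120 121 119 120 119 120 122 120 119 121 119 121
  120 120]
 [118 120 121 121 121 120 119 119 108 108 106 107 118 121 119 119 120 119
  120 120]
 [121 119 120 120 119 120 114 112 107 107 107 107 106 120 120 121 121 122
  121 120]
 [120 120 119
[... 342 characters left out ...]
22 120 120 119 119 120 119 119 121 119 121 120 120 121 119
  120 120]
 [120 120 120 122 119 120 120 120 120 120 120 120 119 119 121 120 120 120
  121 120]
 [121 120 121 119 121 119 120 120 119 121 121 120 119 120 120 121 121 120
  119 121]
 [119 120 121 119 119 120 119 120 120 120 119 121 120 119 119 120 120 120
  120 120]
 [120 120 120 120 121 120 121 121 119 120 120 119 454 119 121 120 121 120
  120 120]
 [120 119 120 121 120 118 120 121 121 120 122 121 120 119 119 121 120 120
  120 120]
 [121 119 121 121 121 120 121 119 120 120 119 120 121 119 117 121 120 120
  121 120]
 [120 120 120 119 121 121 120 121 120 120 120 120 121 119 120 122 120 119
  121 121]]
[0.60699316 0.0400896  0.12      ]
```

View pics/w2d.png

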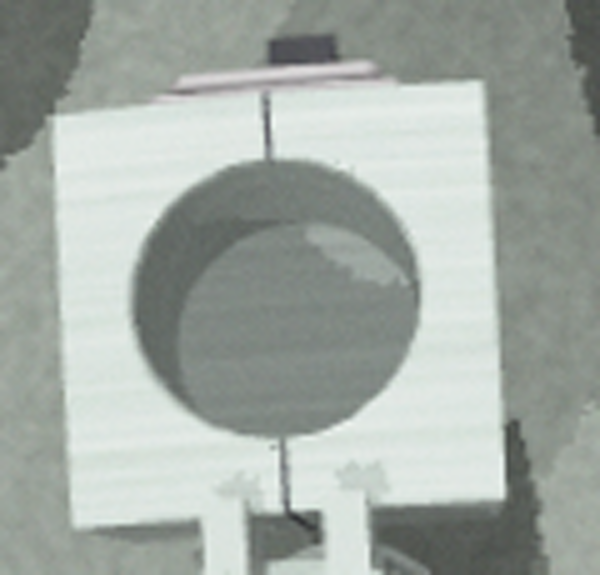

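The hole in the barrel top shows as real geometry: the depth inside it reads 107 mm, which matches the pin top. It sits at about (0.609, 0.045). I'll view the punch from the same relative pose, so that camera bias cancels.

>>> {"op": "move_arm", "data": {
  "rows": [-15,-42,0,0,0,0,0,-15,-42,0,0,0,0,0,-15,-42,0,0,0,0,0,-15,-42,0,0,0,0,0,-15,-42,0,0,0,0,0,-15,-42,0,0,0,0,0,-15,-42,0,0,0,0,0,-15,0,0,0,0,0,0,0,0,0,0,0,0,0,0,0,0,0,0,0,0]
}}

```text
time: 4.45
position: [0.552, -0.2353, 0.2564]
tool_rot: [0.131, 0.991, 0.0, 0.001]
ft_force: [0.4, 1.0, -0.1]
grip_width: 0.0869
```

```bash
python3 - <<'E'
from h import *
o,c=wcap("w3");print(o["time"],o["position"],o["joint_velocities"].round(3),o["ft_force"])
for th in ["holder_hole0","punch"]:
  for d in robot.spot_point("wrist",th)[:3]: print(th,np.round(d["at"],1),d["conf"],wplane(c,*d["at"],0.052))
E
```

```text
4.45 [ 0.55204868 -0.23529779  0.25644665] [ 0.023  0.013 -0.019 -0.002 -0.005 -0.002] [ 0.36130685  1.02116799 -0.05774326]
holder_hole0 [432.8 176.8] 0.83 [ 0.55058754 -0.09791378  0.052     ]
holder_hole0 [207.3 247.8] 0.78 [ 0.56375056 -0.3679737   0.052     ]
holder_hole0 [293.7 155.7] 0.69 [ 0.49031922 -0.2424945   0.052     ]
punch [296.9 158. ] 0.82 [ 0.49365956 -0.23981573  0.052     ]
punch [317.4 195.7] 0.74 [ 0.53937374 -0.22909129  0.052     ]
punch [300.7  95.7] 0.56 [ 0.42892258 -0.21810372  0.052     ]
```

View pics/w3.png

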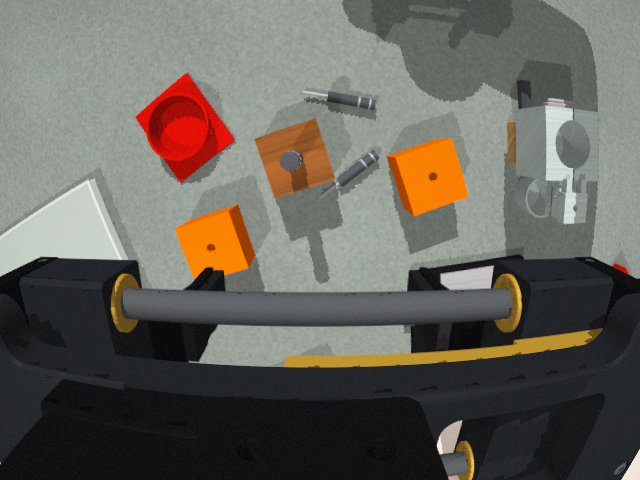

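```bash
python3 - <<'E'
from h import *
c=dict(np.load("pics/w3.npz"))
save("w3c.png",c,(245,110,345,210),6)
pts=[]
for v in range(140,182):
  for u in range(272,312):
    p=wdep(c,u,v)
    if .11<p[2]<.15: pts.append((u,v,*p))
pts=np.array(pts);print(len(pts),pts.mean(0),pts.min(0),pts.max(0))
q=pts[pts[:,4]>.126];print(len(q),q.mean(0),q.min(0),q.max(0))
E
```

```text
337 [ 2.89866469e+02  1.60919881e+02  4.93336173e-01 -2.42088895e-01
  1.29480317e-01] [ 2.80000000e+02  1.51000000e+02  4.84393377e-01 -2.51217196e-01
  1.10477795e-01] [ 3.00000000e+02  1.71000000e+02  5.02607088e-01 -2.33336866e-01
  1.32201026e-01]
317 [ 2.89466877e+02  1.61110410e+02  4.93397935e-01 -2.42445917e-01
  1.29911582e-01] [ 2.80000000e+02  1.52000000e+02  4.84849921e-01 -2.51217196e-01
  1.26328221e-01] [ 2.99000000e+02  1.71000000e+02  5.02014367e-01 -2.33624602e-01
  1.32201026e-01]
```

View pics/w3c.png

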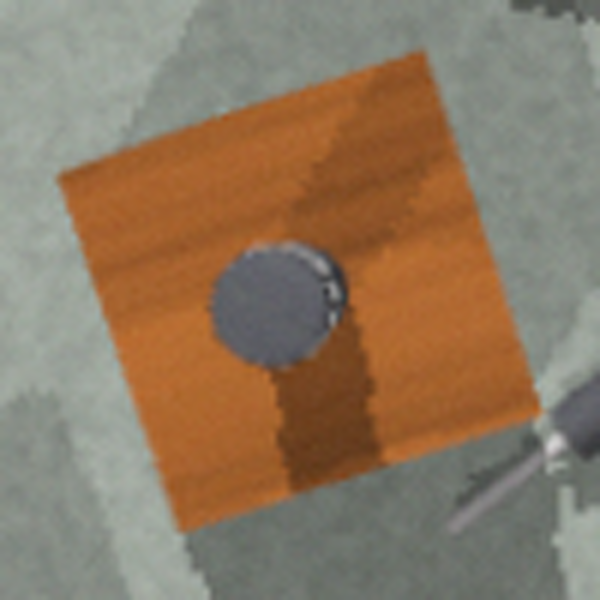

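The top face of the punch is at (289.5,160.5), world (0.4934, −0.2424, 0.130), and its diameter is about 17.5 mm, so this is the large one. It is in the brown block.

>>> {"op": "move_arm", "data": {
  "rows": [-30,-4,-5,0,0,0,0,-28,-3,-20,0,0,0,0,0,0,-40,0,0,0,0,0,0,-40,0,0,0,0,0,0,-35,0,0,0,0,0,0,-25,0,0,0,0,0,0,-12,0,0,0,0,0,0,0,0,0,0,0,0,0,0,0,0,0,0],
  "grip_force": 40
}}

```text
time: 5.5
position: [0.4953, -0.2432, 0.0795]
tool_rot: [0.13, 0.992, -0.0, 0.001]
ft_force: [0.0, -0.2, 0.6]
grip_width: 0.0873
```

```bash
python3 - <<'E'
from h import *
o=robot.get_obs();print(o["position"],o["tool_rot"],o["ft_force"])
E
```

```text
[ 0.4953221  -0.24324699  0.0794575 ] [ 1.30083165e-01  9.91502690e-01 -4.42316019e-04  7.67858734e-04] [ 0.01677483 -0.17378016  0.58738009]
```

>>> {"op": "move_arm", "data": {
  "rows": [-2,1,-10,0,0,0,0,0,0,-6,0,0,0,0,0,0,-2,0,0,0,0,0,0,0,0,0,0,0,0,0,0,0,0,0,0]
}}

```text
time: 6.0
position: [0.4924, -0.2422, 0.0608]
tool_rot: [0.131, 0.991, -0.0, 0.0]
ft_force: [0.1, -0.0, -0.1]
grip_width: 0.0869
```

```bash
python3 - <<'E'
from h import *
o=robot.get_obs();print(o["position"],o["tool_rot"],o["ft_force"])
E
```

```text
[ 0.4923605  -0.24222292  0.06081674] [ 1.30580024e-01  9.91437748e-01 -1.14850181e-04  1.89594474e-04] [ 0.14151963 -0.02251677 -0.06180392]
```

>>> {"op": "move_arm", "data": {
  "rows": [1,0,0,0,0,0,0.5,0,0,0,0,0,0,0.8,0,0,0,0,0,0,1,0,0,0,0,0,0,1,0,0,0,0,0,0,1,0,0,0,0,0,0,1,0,0,0,0,0,0,1,0,0,0,0,0,0,1],
  "grip_force": 40
}}

```text
time: 6.8
position: [0.4932, -0.242, 0.0606]
tool_rot: [0.131, 0.991, 0.0, -0.0]
ft_force: [0.7, -0.1, 0.6]
grip_width: 0.031
```

```bash
python3 - <<'E'
from h import *
for i in range(3):
  o=robot.get_obs();print(o["time"],o["position"],o["ft_force"],o["moment"],o["grip_width"]); robot.camera("side")
E
```

```text
6.8 [ 0.49318543 -0.24203167  0.06064995] [ 0.72791693 -0.08212948  0.55038146] [0.03467864 0.06320577 0.02653202] 0.031009692095684806
6.85 [ 0.4932187  -0.24202036  0.0606638 ] [ 0.03986709  0.87909744 -0.86201918] [ 0.02947289  0.01270374 -0.0067086 ] 0.027061472984153217
6.9 [ 0.49323401 -0.24205624  0.06066737] [ 0.30682287  0.51911732 -1.46611041] [-0.01930485  0.02790964 -0.03835154] 0.02317426397805377
```

>>> {"op": "move_arm", "data": {
  "rows": [0,0,0,0,0,0,1,0,0,0,0,0,0,1,0,0,0,0,0,0,1,0,0,0,0,0,0,1]
}}

```text
time: 7.35
position: [0.4932, -0.2421, 0.0606]
tool_rot: [0.131, 0.991, -0.0, -0.0]
ft_force: [-0.1, -0.1, 0.2]
grip_width: 0.0172
```

```bash
python3 - <<'E'
from h import *
o=robot.get_obs();print(o["time"],o["position"],o["ft_force"],o["moment"],o["grip_width"])
E
```

```text
7.35 [ 0.49321562 -0.24206683  0.06062996] [-0.13079815 -0.12231183  0.16436622] [-0.00078294 -0.00082205 -0.02870393] 0.01716120976958549
```

>>> {"op": "move_arm", "data": {
  "rows": [0,0,10,0,0,0,1,0,0,20,0,0,0,1,0,0,30,0,0,0,1,0,0,35,0,0,0,1,0,0,30,0,0,0,1,0,0,20,0,0,0,1,0,0,0,0,0,0,1,0,0,0,0,0,0,1]
}}

```text
time: 8.15
position: [0.4928, -0.2417, 0.2057]
tool_rot: [0.13, 0.991, 0.0, -0.0]
ft_force: [0.2, -0.2, -1.8]
grip_width: 0.0167
```

```bash
python3 - <<'E'
from h import *
o,c=wcap("w4");print(o["time"],o["position"],o["ft_force"],o["grip_width"])
c=robot.camera("side");save("side4.png",c,(220,230,400,400),4)
E
```

```text
8.15 [ 0.49283025 -0.24169862  0.20566353] [ 0.18862265 -0.21644985 -1.75362962] 0.016681458650162732
```

View pics/side4.png

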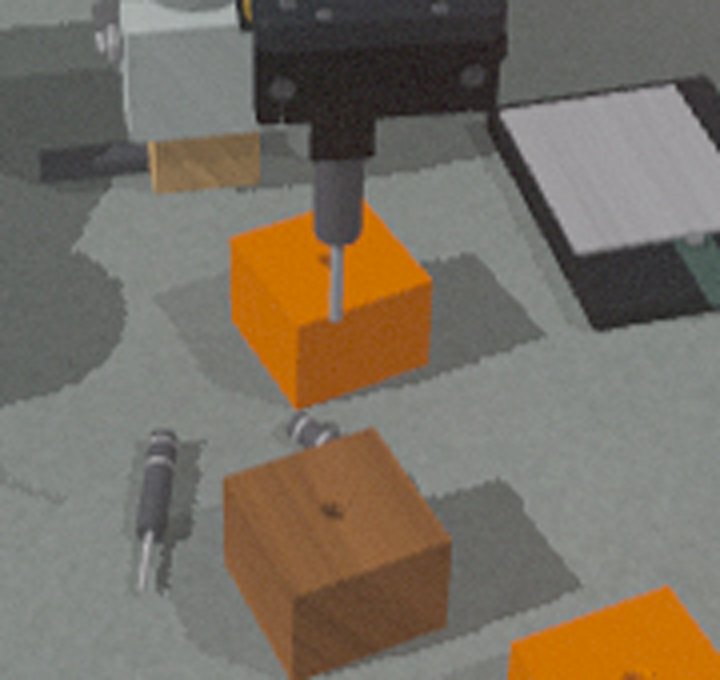

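View pics/w4.png

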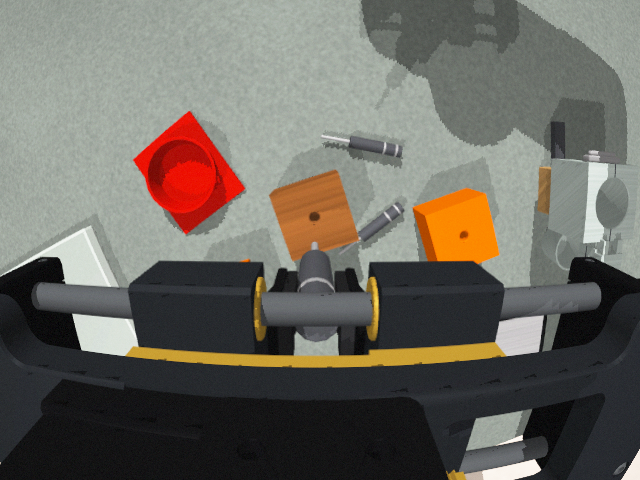

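The punch is lifted and upright, and the hole in the brown block is empty at (314,216). The punch tip shows at (315,245) in the wrist view, so I can check the camera calibration against it.

```bash
cat >> h.py <<'E'
def wproj(c,X):
    p=np.linalg.inv(c["T"])@np.append(X,1);p=p[:3]
    th=np.arctan2(np.hypot(p[0],p[1]),p[2]);a=np.arctan2(p[1],p[0]);K=c["camera_matrix"]
    return np.array([K[0,2]+K[0,0]*th*np.cos(a),K[1,2]+K[1,1]*th*np.sin(a)])
E
python3 - <<'E'
from h import *
c=dict(np.load("pics/w4.npz"))
save("w4c.png",c,(265,170,365,270),8)
P=np.array([0.49283,-0.2417,0.20566])
print("tip",wproj(c,P-[0,0,.053]),"1mm x tool",wproj(c,P-[0,0,.053]+[.001,0,0]))
E
```

```text
tip [314.48380568 243.43481268] 1mm x tool [314.85196869 244.76064429]
```

View pics/w4c.png

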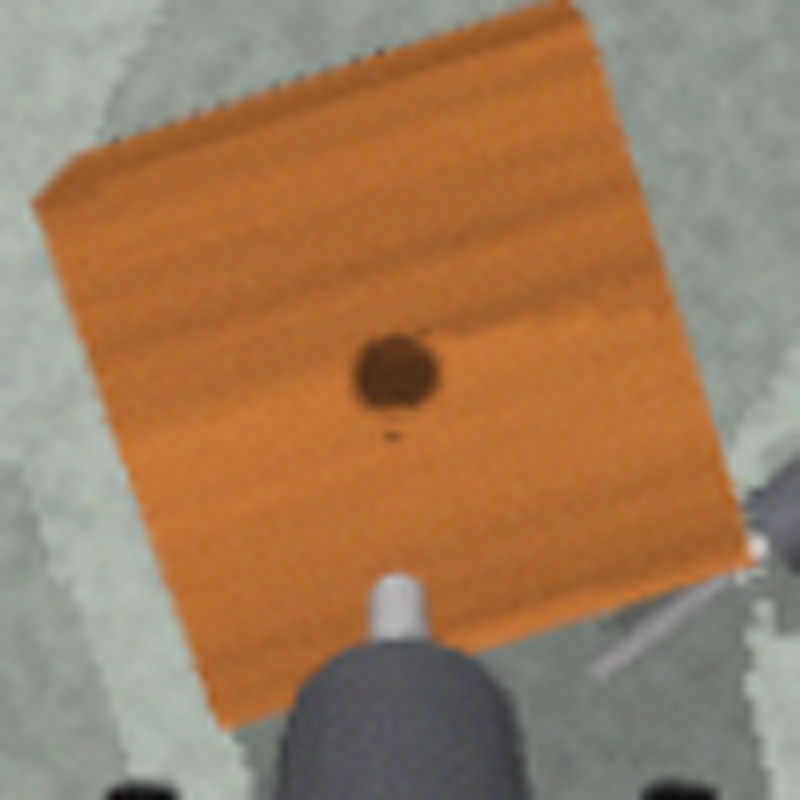

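>>> {"op": "move_arm", "data": {
  "rows": [10,20,0,0,0,0,1,16,40,0,0,0,0,1,16,40,0,0,0,0,1,16,40,0,0,0,0,1,16,40,0,0,0,0,1,16,40,0,0,0,0,1,15,37,0,0,0,0,1,10,30,0,0,0,0,1,0,0,0,0,0,0,1,0,0,0,0,0,0,1,0,0,0,0,0,0,1]
}}

```text
time: 9.35
position: [0.6073, 0.0442, 0.2044]
tool_rot: [0.131, 0.991, -0.0, -0.001]
ft_force: [-0.3, -0.1, -1.9]
grip_width: 0.0168
```

```bash
python3 - <<'E'
from h import *
o,c=wcap("w5");print(o["time"],o["position"],o["ft_force"],o["joint_velocities"].round(3))
P=o["position"]
print("tip",wproj(c,P-[0,0,.053]), "hole",wproj(c,np.array([.6089,.0454,.12])))
save("w5c.png",c,(270,190,360,270),8)
E
```

```text
9.35 [0.60725667 0.04415748 0.20443508] [-0.33249764 -0.05514265 -1.85876927] [-0.016 -0.012 -0.005  0.003  0.001  0.001]
tip [314.56579669 243.61795125] hole [316.80306222 235.06571524]
```

View pics/w5c.png

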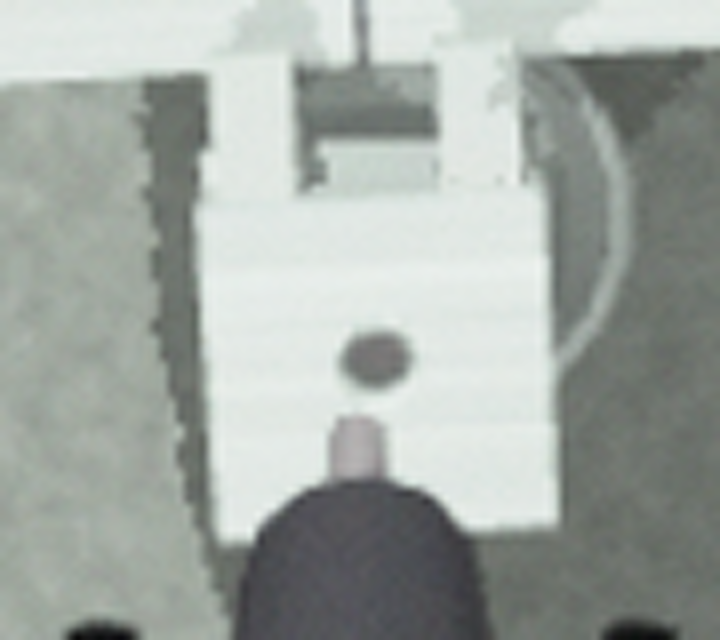

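```bash
python3 - <<'E'
from h import *
c=dict(np.load("pics/w5.npz"))
f=lambda x,y:(270+(x+.5)/8-.5,190+(y+.5)/8-.5)
h=wplane(c,*f(376,359),.12); 
for dy in (435,440):
  t=wplane(c,*f(358,dy),.1514); print(h,t,(h-t)*1000)
E
```

```text
[0.60836047 0.04534856 0.12      ] [0.60744391 0.04392219 0.1514    ] [  0.91656093   1.42636865 -31.4       ]
[0.60836047 0.04534856 0.12      ] [0.60788347 0.04380376 0.1514    ] [  0.4770027   1.5448023 -31.4      ]
```

>>> {"op": "move_arm", "data": {
  "rows": [0.7,1.5,-8,0,0,0,1,0,0,-10,0,0,0,1,0,0,-6,0,0,0,1,0,0,0,0,0,0,1,0,0,0,0,0,0,1,0,0,0,0,0,0,1]
}}

```text
time: 10.0
position: [0.6092, 0.0464, 0.1819]
tool_rot: [0.131, 0.991, -0.0, 0.0]
ft_force: [0.3, -0.6, -1.3]
grip_width: 0.017
```

```bash
python3 - <<'E'
from h import *
o,c=wcap("w6");print(o["time"],o["position"],o["ft_force"],o["joint_velocities"].round(3))
P=o["position"]
print("tip",wproj(c,P-[0,0,.053]), "hole",wproj(c,np.array([.60836,.04535,.12])))
save("w6c.png",c,(280,200,350,260),11)
E
```

```text
10.0 [0.60920129 0.04637753 0.18188993] [ 0.25603687 -0.61888298 -1.27791613] [ 0.001 -0.005 -0.003  0.001  0.003 -0.001]
tip [314.48600053 243.38790762] hole [312.86164415 239.53511137]
```

View pics/w6c.png

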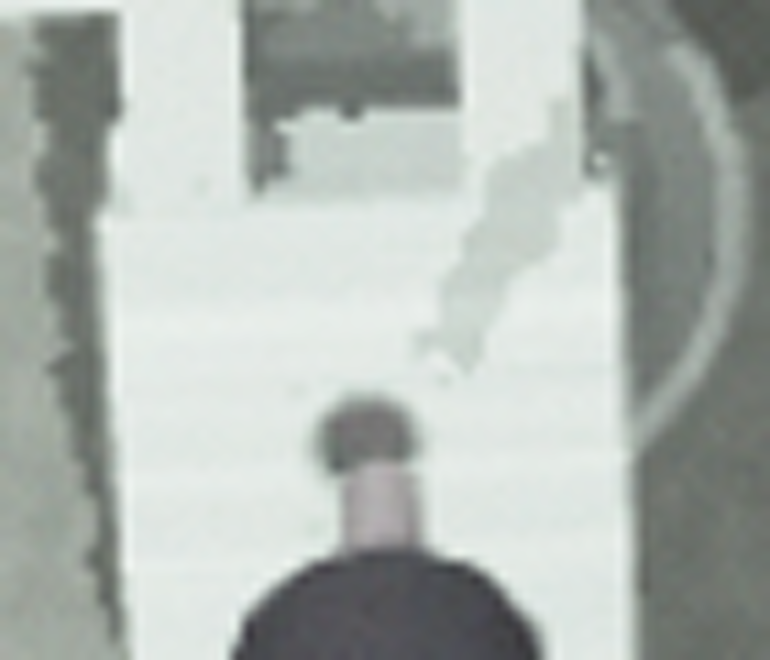

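```bash
python3 - <<'E'
from h import *
c=dict(np.load("pics/w6.npz"))
f=lambda x,y:(280+(x+.5)/11-.5,200+(y+.5)/11-.5)
h=wplane(c,*f(367,435),.12); 
for dy in (490,496):
  t=wplane(c,*f(380,dy),.1289); print(h,t,(h-t)*1000)
# where tip should appear in hole (for tip at .1289 above hole)
print(f(380,493))
E
```

```text
[0.60804755 0.04547    0.12      ] [0.60962127 0.04597666 0.1289    ] [-1.57372641 -0.50666032 -8.9       ]
[0.60804755 0.04547    0.12      ] [0.61000525 0.04587338 0.1289    ] [-1.95770613 -0.40338072 -8.9       ]
(314.0909090909091, 244.36363636363637)
```

>>> {"op": "move_arm", "data": {
  "rows": [-1.5,-0.5,-3,0,0,0,1,0,0,-3,0,0,0,1,0,0,0,0,0,0,1,0,0,0,0,0,0,1,0,0,0,0,0,0,1]
}}

```text
time: 10.55
position: [0.6075, 0.046, 0.1757]
tool_rot: [0.131, 0.991, 0.0, 0.0]
ft_force: [-0.6, -0.0, -1.9]
grip_width: 0.0171
```

```bash
python3 - <<'E'
from h import *
o,c=wcap("w7");print(o["time"],o["position"],o["ft_force"],o["joint_velocities"].round(3))
save("w7c.png",c,(280,200,350,260),11)
o=robot.get_obs();print(o["position"],o["ft_force"])
E
```

```text
10.55 [0.60749008 0.04595059 0.17570683] [-0.56931459 -0.00904191 -1.91768891] [-0.002 -0.001 -0.001  0.    -0.    -0.001]
[0.60754058 0.04596045 0.17576147] [-0.59302524 -0.28722274 -1.5749415 ]
```

View pics/w7c.png

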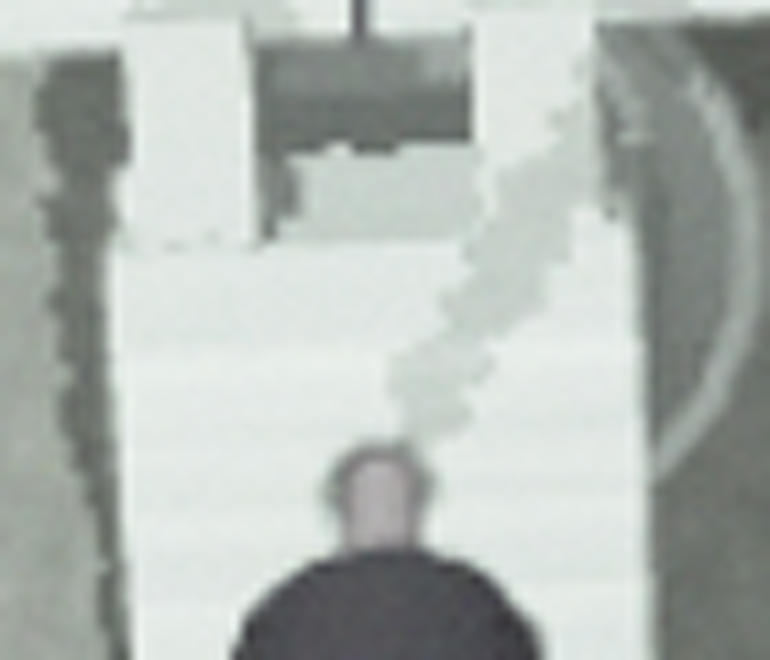

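The tip sits centred over the hole: hole columns 328–432, tip column 380. I'll descend gently.

>>> {"op": "move_arm", "data": {
  "rows": [0,0,-1,0,0,0,1,0,0,-0.7,0,0,0,1,0,0,-0.5,0,0,0,1,0,0,-0.5,0,0,0,1,0,0,0,0,0,0,1]
}}

```text
time: 11.1
position: [0.6074, 0.046, 0.1729]
tool_rot: [0.131, 0.991, 0.0, -0.0]
ft_force: [-0.2, 0.2, -1.8]
grip_width: 0.0169
```

>>> {"op": "move_arm", "data": {
  "rows": [0,0,-0.5,0,0,0,1,0,0,0,0,0,0,1]
}}

```text
time: 11.3
position: [0.6074, 0.046, 0.1724]
tool_rot: [0.131, 0.991, -0.0, -0.0]
ft_force: [-0.8, 0.3, -1.3]
grip_width: 0.0171
```

>>> {"op": "move_arm", "data": {
  "rows": [0,0,-0.5,0,0,0,1,0,0,0,0,0,0,1]
}}

```text
time: 11.5
position: [0.6074, 0.0459, 0.1719]
tool_rot: [0.131, 0.991, -0.0, -0.0]
ft_force: [0.2, 0.3, -0.8]
grip_width: 0.017
```

>>> {"op": "move_arm", "data": {
  "rows": [0,0,-0.5,0,0,0,1,0,0,0,0,0,0,1]
}}

```text
time: 11.7
position: [0.6074, 0.0459, 0.1714]
tool_rot: [0.131, 0.991, -0.0, -0.0]
ft_force: [-0.6, -0.3, -1.6]
grip_width: 0.0168
```

>>> {"op": "move_arm", "data": {
  "rows": [0,0,-0.5,0,0,0,1,0,0,0,0,0,0,1]
}}

```text
time: 11.9
position: [0.6074, 0.046, 0.1709]
tool_rot: [0.131, 0.991, -0.0, -0.0]
ft_force: [0.3, 0.2, -2.0]
grip_width: 0.0171
```

>>> {"op": "move_arm", "data": {
  "rows": [0,0,-0.5,0,0,0,1,0,0,0,0,0,0,1]
}}

```text
time: 12.1
position: [0.6075, 0.046, 0.1705]
tool_rot: [0.131, 0.991, 0.0, 0.0]
ft_force: [-0.3, 0.8, -0.8]
grip_width: 0.0171
```

>>> {"op": "move_arm", "data": {
  "rows": [0,0,-0.6,0,0,0,1,0,0,-0.6,0,0,0,1,0,0,0,0,0,0,1]
}}

```text
time: 12.4
position: [0.6077, 0.0459, 0.1693]
tool_rot: [0.131, 0.991, -0.0, 0.0]
ft_force: [0.9, -0.4, -1.6]
grip_width: 0.017
```

>>> {"op": "move_arm", "data": {
  "rows": [0,0,-0.6,0,0,0,1,0,0,-0.6,0,0,0,1,0,0,0,0,0,0,1]
}}

```text
time: 12.7
position: [0.6075, 0.0459, 0.1679]
tool_rot: [0.131, 0.991, 0.0, 0.0]
ft_force: [-0.1, 0.5, -2.2]
grip_width: 0.0168
```

>>> {"op": "move_arm", "data": {
  "rows": [0,0,-0.8,0,0,0,1,0,0,-0.8,0,0,0,1,0,0,0,0,0,0,1]
}}

```text
time: 13.0
position: [0.6074, 0.046, 0.1663]
tool_rot: [0.131, 0.991, 0.0, -0.0]
ft_force: [1.0, -0.6, -1.3]
grip_width: 0.0168
```

The tip is in the hole, about 6.7 mm deep with no force. I'll continue to the pin top.

>>> {"op": "move_arm", "data": {
  "rows": [0,0,-1,0,0,0,1,0,0,-1,0,0,0,1,0,0,-1,0,0,0,1,0,0,-1,0,0,0,1,0,0,0,0,0,0,1]
}}

```text
time: 13.5
position: [0.6074, 0.0459, 0.1623]
tool_rot: [0.131, 0.991, -0.0, -0.0]
ft_force: [0.6, -0.1, -1.6]
grip_width: 0.0166
```

>>> {"op": "move_arm", "data": {
  "rows": [0,0,-0.6,0,0,0,1,0,0,-0.6,0,0,0,1,0,0,0,0,0,0,1]
}}

```text
time: 13.8
position: [0.6074, 0.0459, 0.1612]
tool_rot: [0.131, 0.991, -0.0, 0.0]
ft_force: [1.3, 0.7, -1.0]
grip_width: 0.0171
```

>>> {"op": "move_arm", "data": {
  "rows": [0,0,-0.6,0,0,0,1,0,0,0,0,0,0,1]
}}

```text
time: 14.0
position: [0.6074, 0.046, 0.1606]
tool_rot: [0.131, 0.991, -0.0, 0.0]
ft_force: [1.0, -0.2, -0.8]
grip_width: 0.017
```

>>> {"op": "move_arm", "data": {
  "rows": [0,0,-0.5,0,0,0,1,0,0,0,0,0,0,1]
}}

```text
time: 14.2
position: [0.6074, 0.046, 0.1601]
tool_rot: [0.131, 0.991, 0.0, 0.0]
ft_force: [1.5, 0.8, -0.6]
grip_width: 0.0169
```

>>> {"op": "move_arm", "data": {
  "rows": [0,0,-0.5,0,0,0,1,0,0,0,0,0,0,1]
}}

```text
time: 14.4
position: [0.6074, 0.046, 0.1596]
tool_rot: [0.131, 0.991, 0.0, 0.0]
ft_force: [0.3, -0.2, -1.1]
grip_width: 0.017
```

>>> {"op": "move_arm", "data": {
  "rows": [0,0,-0.5,0,0,0,1,0,0,0,0,0,0,1]
}}

```text
time: 14.6
position: [0.6074, 0.0459, 0.1591]
tool_rot: [0.131, 0.991, -0.0, -0.0]
ft_force: [1.7, 0.8, -0.4]
grip_width: 0.017
```

>>> {"op": "move_arm", "data": {
  "rows": [0,0,-0.5,0,0,0,1,0,0,0,0,0,0,1]
}}

```text
time: 14.8
position: [0.6074, 0.046, 0.1586]
tool_rot: [0.131, 0.991, -0.0, -0.0]
ft_force: [0.5, -0.5, -0.3]
grip_width: 0.0168
```

>>> {"op": "move_arm", "data": {
  "rows": [0,0,-0.5,0,0,0,1,0,0,0,0,0,0,1]
}}

```text
time: 15.0
position: [0.6074, 0.0459, 0.1581]
tool_rot: [0.131, 0.991, -0.0, -0.0]
ft_force: [-0.1, -0.2, -1.3]
grip_width: 0.0166
```

>>> {"op": "move_arm", "data": {
  "rows": [0,0,-0.5,0,0,0,1,0,0,0,0,0,0,1]
}}

```text
time: 15.2
position: [0.6074, 0.046, 0.1576]
tool_rot: [0.131, 0.991, 0.0, -0.0]
ft_force: [0.8, -0.6, -1.0]
grip_width: 0.0167
```

```bash
python3 - <<'E'
from h import *
o=robot.get_obs();c=robot.camera("side");save("side8.png",c,(230,180,330,280),7);print(o["position"],o["ft_force"])
o,c=wcap("w8");save("w8c.png",c,(260,180,370,280),7);print(o["position"],o["ft_force"],o["moment"])
E
```

```text
[0.60739154 0.04595384 0.15760254] [ 0.77986484 -0.63003561 -0.98428254]
[0.60739199 0.04597984 0.15762058] [ 0.5374218  -0.59819837 -1.85536556] [ 0.01165198 -0.28120484 -0.015628  ]
```

View pics/side8.png

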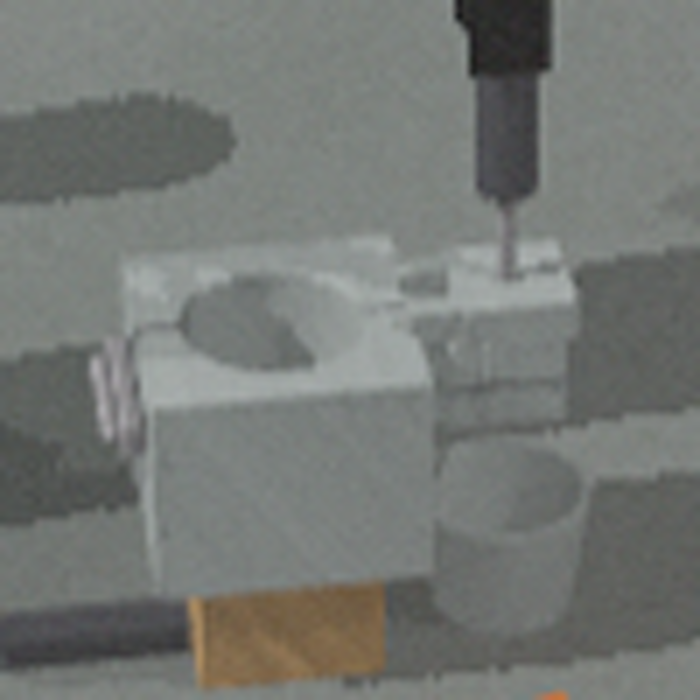

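View pics/w8c.png

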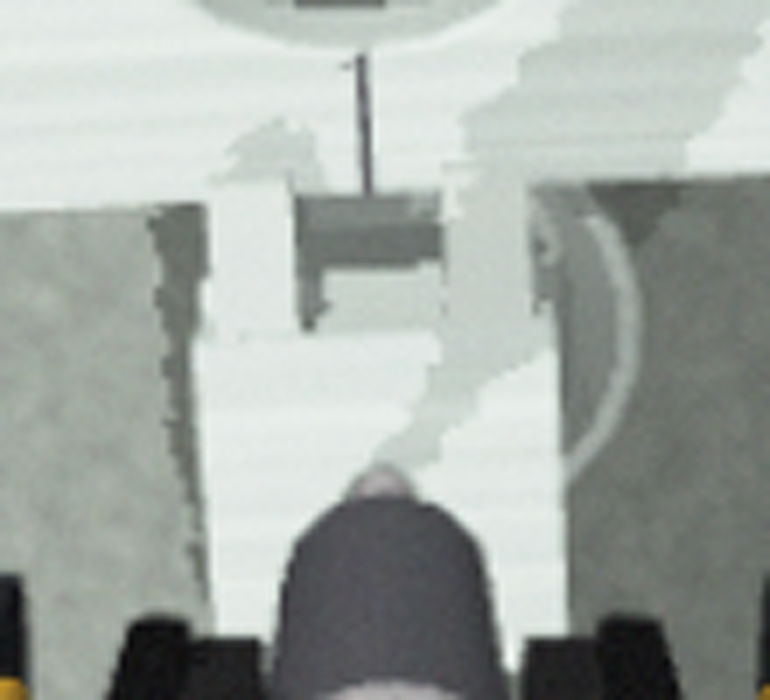

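```bash
python3 - <<'E'
from h import *
s=robot.camera("side");K=s["camera_matrix"]
def pr(X):
    p=s["R"]@X+s["t"];p=K@p;return p[:2]/p[2]
print("cam",-s["R"].T@s["t"])
for z in (.12,.13,.14,.15,.1576,.17,.18,.2): print(z,((pr(np.array([.6074,.046,z]))-[230,180]+.5)*7).round(0))
c=dict(np.load("pics/w8.npz"))
P=np.array([.6074,.046,.1576])
for d in (-.053,-.03,-.011,0,.019,.05,.067): print(d,wproj(c,P+[0,0,d]).round(1),((wproj(c,P+[0,0,d])-[260,180])*7).round())
save("side8b.png",s,(230,120,350,280),5)
E
```

```text
cam [ 0.25029874 -0.80629062  0.70493207]
0.12 [500. 269.]
0.13 [501. 239.]
0.14 [501. 210.]
0.15 [501. 180.]
0.1576 [502. 157.]
0.17 [502. 119.]
0.18 [503.  88.]
0.2 [503.  25.]
-0.053 [314.5 243.4] [382. 444.]
-0.03 [314.4 252.5] [381. 508.]
-0.011 [314.3 261.4] [380. 570.]
0 [314.2 267.3] [379. 611.]
0.019 [314.1 278.9] [378. 692.]
0.05 [313.7 303.1] [376. 862.]
0.067 [313.5 320.4] [375. 983.]
```

View pics/side8b.png

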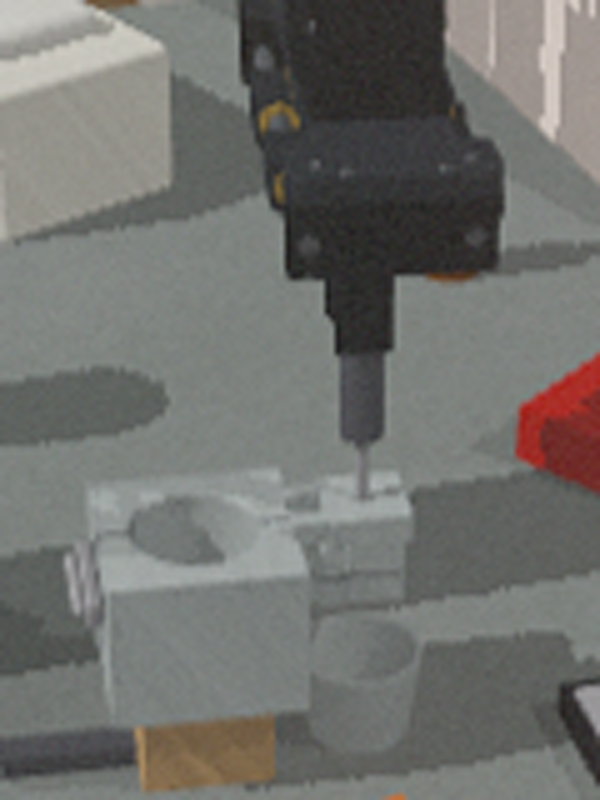

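The side view agrees: the shank is partly in the hole and upright, with roughly 25 mm still showing. I'll continue slowly until it touches the pin.

>>> {"op": "move_arm", "data": {
  "rows": [0,0,-0.5,0,0,0,1,0,0,0,0,0,0,1]
}}

```text
time: 15.55
position: [0.6076, 0.0459, 0.1575]
tool_rot: [0.131, 0.991, -0.0, 0.0]
ft_force: [0.5, 0.1, 0.5]
grip_width: 0.0166
```

>>> {"op": "move_arm", "data": {
  "rows": [0,0,-0.5,0,0,0,1,0,0,0,0,0,0,1]
}}

```text
time: 15.75
position: [0.6078, 0.0459, 0.1573]
tool_rot: [0.131, 0.991, -0.0, 0.001]
ft_force: [0.2, -0.7, 3.3]
grip_width: 0.0169
```

>>> {"op": "move_arm", "data": {
  "rows": [0,0,-0.5,0,0,0,1,0,0,0,0,0,0,1]
}}

```text
time: 15.95
position: [0.6079, 0.0459, 0.1568]
tool_rot: [0.131, 0.991, 0.0, 0.001]
ft_force: [0.7, -0.9, 5.1]
grip_width: 0.0166
```

>>> {"op": "move_arm", "data": {
  "rows": [0,0,-0.5,0,0,0,1,0,0,0,0,0,0,1]
}}

```text
time: 16.15
position: [0.6078, 0.046, 0.156]
tool_rot: [0.131, 0.991, 0.0, 0.0]
ft_force: [0.9, 0.2, 4.5]
grip_width: 0.0171
```

>>> {"op": "move_arm", "data": {
  "rows": [0,0,-0.5,0,0,0,1,0,0,-0.5,0,0,0,1,0,0,-0.5,0,0,0,1]
}}

```text
time: 16.45
position: [0.6076, 0.046, 0.1542]
tool_rot: [0.131, 0.991, 0.0, 0.0]
ft_force: [0.4, -0.3, 3.9]
grip_width: 0.0171
```

>>> {"op": "move_arm", "data": {
  "rows": [0,0,-0.5,0,0,0,1,0,0,-0.5,0,0,0,1,0,0,-0.5,0,0,0,1]
}}

```text
time: 16.75
position: [0.6075, 0.0459, 0.1526]
tool_rot: [0.131, 0.991, -0.0, 0.0]
ft_force: [0.4, 0.4, 3.9]
grip_width: 0.0168
```

>>> {"op": "move_arm", "data": {
  "rows": [0,0,-0.5,0,0,0,1,0,0,-0.5,0,0,0,1,0,0,-0.5,0,0,0,1]
}}

```text
time: 17.05
position: [0.6074, 0.0459, 0.151]
tool_rot: [0.131, 0.991, -0.0, -0.0]
ft_force: [0.5, -0.4, 3.7]
grip_width: 0.0172
```

```bash
python3 - <<'E'
from h import *
s=robot.camera("side");save("side9.png",s,(230,180,330,280),7)
o,c=wcap("w9");save("w9c.png",c,(260,180,370,280),7);print(o["position"],o["ft_force"],o["moment"])
E
```

```text
[0.60737161 0.04593624 0.15095883] [ 0.68133525 -0.72797049  3.66940756] [-0.05633318 -0.26473616  0.06421961]
```

View pics/side9.png

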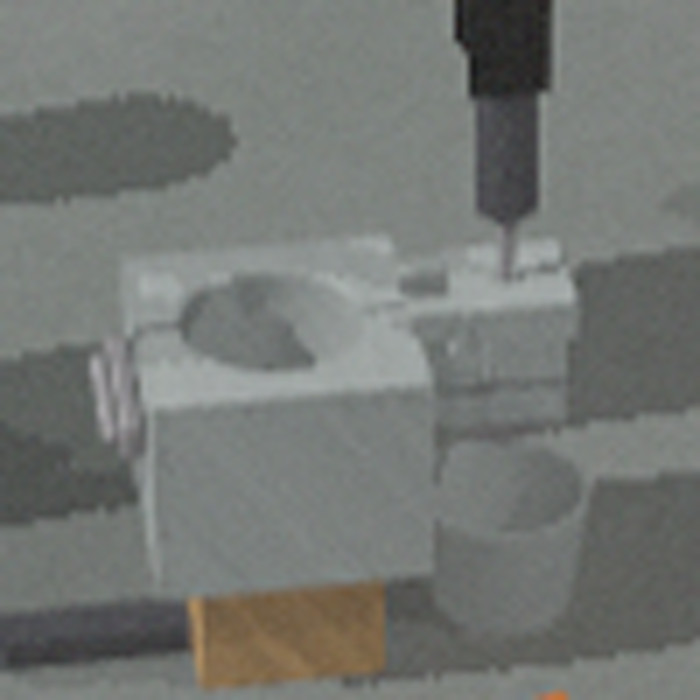

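View pics/w9c.png

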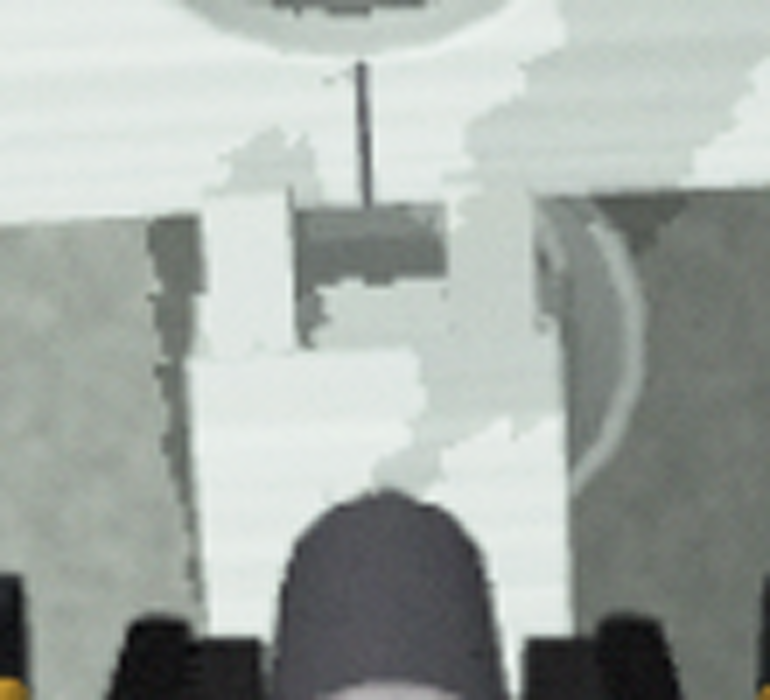

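The punch has not slipped: its shoulder is at the same place in the wrist view, and the pin head is starting to show under the barrel. I'll keep pushing steadily.

>>> {"op": "move_arm", "data": {
  "rows": [0,0,-0.5,0,0,0,1,0,0,-0.5,0,0,0,1,0,0,-0.5,0,0,0,1,0,0,-0.5,0,0,0,1,0,0,-0.5,0,0,0,1,0,0,-0.5,0,0,0,1]
}}

```text
time: 17.75
position: [0.6074, 0.0459, 0.148]
tool_rot: [0.131, 0.991, -0.0, -0.0]
ft_force: [0.9, -0.2, 3.0]
grip_width: 0.0169
```

>>> {"op": "move_arm", "data": {
  "rows": [0,0,-0.5,0,0,0,1,0,0,-0.5,0,0,0,1,0,0,-0.5,0,0,0,1,0,0,-0.5,0,0,0,1,0,0,-0.5,0,0,0,1,0,0,-0.5,0,0,0,1]
}}

```text
time: 18.35
position: [0.6074, 0.0459, 0.145]
tool_rot: [0.131, 0.991, -0.0, -0.0]
ft_force: [1.4, -0.7, 1.7]
grip_width: 0.017
```

>>> {"op": "move_arm", "data": {
  "rows": [0,0,-0.5,0,0,0,1,0,0,-0.5,0,0,0,1,0,0,-0.5,0,0,0,1,0,0,-0.5,0,0,0,1,0,0,-0.5,0,0,0,1,0,0,-0.5,0,0,0,1]
}}

```text
time: 18.95
position: [0.6073, 0.046, 0.142]
tool_rot: [0.131, 0.991, -0.0, -0.0]
ft_force: [1.9, -0.7, -0.1]
grip_width: 0.0168
```

>>> {"op": "move_arm", "data": {
  "rows": [0,0,-0.5,0,0,0,1,0,0,-0.5,0,0,0,1,0,0,-0.5,0,0,0,1,0,0,-0.5,0,0,0,1,0,0,-0.5,0,0,0,1,0,0,-0.5,0,0,0,1]
}}

```text
time: 19.55
position: [0.6073, 0.046, 0.139]
tool_rot: [0.131, 0.991, -0.0, -0.0]
ft_force: [1.3, -1.4, -1.0]
grip_width: 0.017
```

```bash
python3 - <<'E'
from h import *
s=robot.camera("side");save("side10.png",s,(230,180,330,280),7)
s=robot.camera("scene");save("scene10.png",s,(270,190,390,310),6)
E
```

```text
(no output)
```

View pics/side10.png

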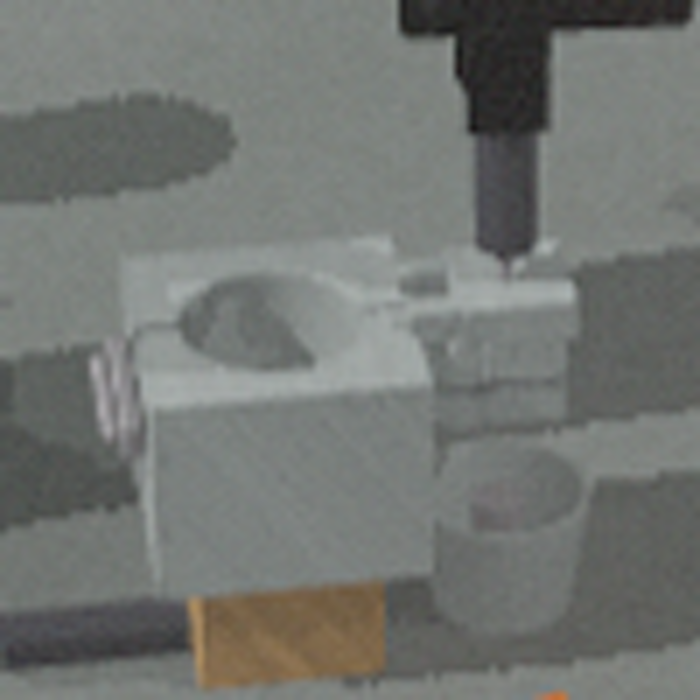

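View pics/scene10.png

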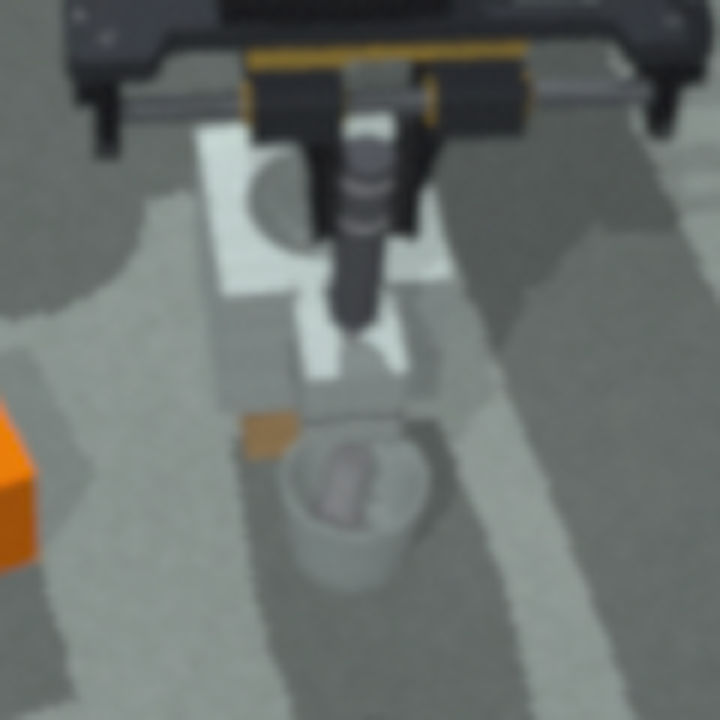

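The pin lies in the cup (scene crop (348,485)) while the punch tip is about 31 mm deep. I'll withdraw and go back to the block.

>>> {"op": "move_arm", "data": {
  "rows": [0,0,5,0,0,0,1,0,0,10,0,0,0,1,0,0,15,0,0,0,1,0,0,20,0,0,0,1,0,0,20,0,0,0,1,0,0,10,0,0,0,1]
}}

```text
time: 20.25
position: [0.6072, 0.0463, 0.2215]
tool_rot: [0.13, 0.991, 0.0, 0.0]
ft_force: [-0.1, -0.4, -1.2]
grip_width: 0.0172
```

>>> {"op": "move_arm", "data": {
  "rows": [-10,-25,0,0,0,0,1,-16,-40,0,0,0,0,1,-16,-40,0,0,0,0,1,-16,-40,0,0,0,0,1,-16,-40,0,0,0,0,1,-16,-40,0,0,0,0,1,-14,-38,0,0,0,0,1,-10,-25,-10,0,0,0,1,0,0,-35,0,0,0,1,0,0,-30,0,0,0,1,0,0,0,0,0,0,1,0,0,0,0,0,0,1]
}}

```text
time: 21.45
position: [0.493, -0.2415, 0.1442]
tool_rot: [0.13, 0.991, 0.001, -0.001]
ft_force: [0.1, 0.5, -0.7]
grip_width: 0.0171
```

```bash
python3 - <<'E'
from h import *
robot.camera("side")
o,c=wcap("w11");save("w11c.png",c,(260,180,370,270),7);print(o["time"],o["position"],o["ft_force"],o["grip_width"])
P=o["position"]
print("tip",wproj(c,P-[0,0,.0505]))
c4=dict(np.load("pics/w4.npz"));print("holder hole cam",wplane(c4,314.2,216.0,.052))
E
```

```text
21.5 [ 0.49399749 -0.24219217  0.14523165] [ 0.04315989 -0.32182065 -0.53425772] 0.0174473848924716
tip [314.50379354 244.27603493]
holder hole cam [ 0.4918033  -0.24206605  0.052     ]
```

View pics/w11c.png

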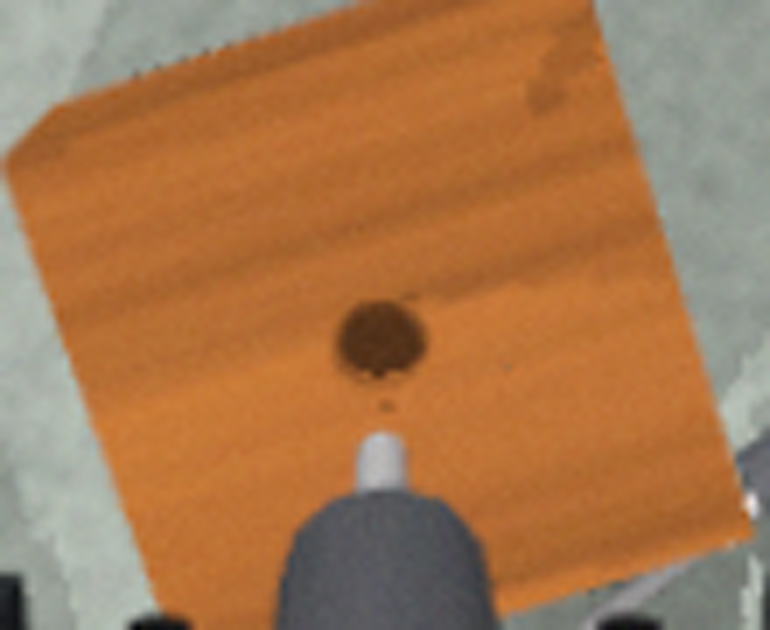

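```bash
python3 - <<'E'
from h import *
c=dict(np.load("pics/w11.npz"))
f=lambda x,y:(260+(x+.5)/7-.5,180+(y+.5)/7-.5)
h=wplane(c,*f(381,341),.052);t=wplane(c,*f(381,452),.0947);print(h,t,(h-t)*1000)
o=robot.get_obs();print(o["position"])
E
```

```text
[ 0.49196712 -0.24223682  0.052     ] [ 0.49382212 -0.24250899  0.0947    ] [ -1.85499989   0.27216559 -42.7       ]
[ 0.4945305  -0.24247485  0.14578701]
```

>>> {"op": "move_arm", "data": {
  "rows": [-1.9,0.4,-12,0,0,0,1,0,0,-15,0,0,0,1,0,0,-11,0,0,0,1,0,0,0,0,0,0,1,0,0,0,0,0,0,1,0,0,0,0,0,0,1]
}}

```text
time: 22.15
position: [0.4922, -0.2421, 0.1071]
tool_rot: [0.13, 0.991, -0.001, 0.001]
ft_force: [0.4, -0.1, -1.6]
grip_width: 0.0172
```

```bash
python3 - <<'E'
from h import *
o,c=wcap("w12");save("w12c.png",c,(260,180,370,270),7);print(o["time"],o["position"],o["ft_force"],o["joint_velocities"].round(3))
E
```

```text
22.15 [ 0.49224625 -0.24209354  0.10707434] [ 0.39651153 -0.07013263 -1.5807028 ] [-0.002 -0.002  0.    -0.    -0.001  0.001]
```

View pics/w12c.png

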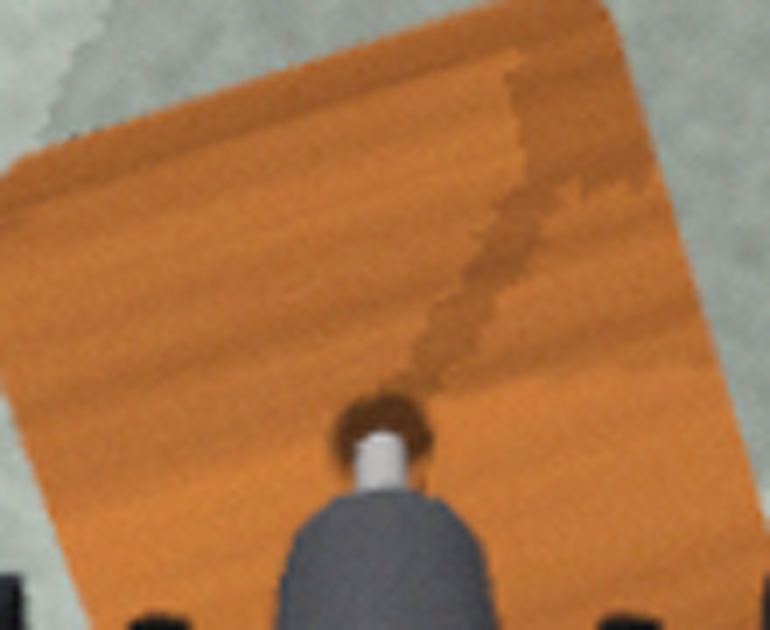

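The tip is lined up over the block hole (hole (383,440), tip (381,450)). Inserting now.

>>> {"op": "move_arm", "data": {
  "rows": [0,0,-3,0,0,0,1,0,0,-3,0,0,0,1,0,0,-4,0,0,0,1,0,0,0,0,0,0,1]
}}

```text
time: 22.6
position: [0.491, -0.2413, 0.0955]
tool_rot: [0.131, 0.991, 0.0, -0.001]
ft_force: [0.3, -0.8, -1.5]
grip_width: 0.0168
```

>>> {"op": "move_arm", "data": {
  "rows": [0,0,-5,0,0,0,1,0,0,-6,0,0,0,1,0,0,-6,0,0,0,1,0,0,-6,0,0,0,1,0,0,-5,0,0,0,1,0,0,-4,0,0,0,1,0,0,-2,0,0,0,1,0,0,0,0,0,0,1,0,0,0,0,0,0,1]
}}

```text
time: 23.5
position: [0.4916, -0.2417, 0.0623]
tool_rot: [0.131, 0.991, -0.0, 0.0]
ft_force: [0.4, -0.2, -1.8]
grip_width: 0.0169
```

>>> {"op": "move_arm", "data": {
  "rows": [0,0,-0.6,0,0,0,1,0,0,-0.6,0,0,0,1,0,0,0,0,0,0,1]
}}

```text
time: 23.8
position: [0.4916, -0.2417, 0.0611]
tool_rot: [0.131, 0.991, -0.0, 0.0]
ft_force: [0.4, 0.6, -1.2]
grip_width: 0.0169
```

>>> {"op": "move_arm", "data": {
  "rows": [0,0,-0.4,0,0,0,1,0,0,0,0,0,0,1]
}}

```text
time: 24.0
position: [0.4916, -0.2417, 0.0607]
tool_rot: [0.131, 0.991, -0.0, 0.0]
ft_force: [-0.7, -0.1, -1.2]
grip_width: 0.0168
```

Essentially seated, with the same height as at the pick. Opening slowly, then going up.

>>> {"op": "move_arm", "data": {
  "rows": [0,0,0,0,0,0,0.75,0,0,0,0,0,0,0.7,0,0,0,0,0,0,0.6,0,0,0,0,0,0,0.4,0,0,0,0,0,0,0.2,0,0,0,0,0,0,0,0,0,0,0,0,0,0,0,0,0,0,0,0,0,0,0,0,0,0,0,0]
}}

```text
time: 24.9
position: [0.4915, -0.2417, 0.0606]
tool_rot: [0.131, 0.991, -0.0, -0.0]
ft_force: [0.6, 0.2, -0.2]
grip_width: 0.0744
```

>>> {"op": "move_arm", "data": {
  "rows": [0,0,10,0,0,0,0,0,0,20,0,0,0,0,0,0,40,0,0,0,0,0,0,40,0,0,0,0,20,0,40,0,0,0,0,30,0,40,0,0,0,0,10,0,0,0,0,0,0,0,0,0,0,0,0,0,0,0,0,0,0,0,0]
}}

```text
time: 25.8
position: [0.5498, -0.2406, 0.2491]
tool_rot: [0.13, 0.991, 0.001, -0.002]
ft_force: [-0.5, -0.1, -0.3]
grip_width: 0.0865
```

```bash
python3 - <<'E'
from h import *
s=robot.camera("side");save("side13.png",s,(220,180,420,440),3)
s=robot.camera("scene");save("scene13.png",s,(90,170,390,350),2.6)
o,c=wcap("w13");save("w13c.png",c,(245,110,345,210),6);print(o["time"],o["position"],o["ft_force"],o["grip_width"])
pts=[]
for v in range(120,200):
  for u in range(260,330):
    p=wdep(c,u,v)
    if .126<p[2]<.137: pts.append(p)
print(len(pts),np.mean(pts,0) if pts else 0)
E
```

```text
25.9 [ 0.54941999 -0.24075709  0.24863971] [-0.36060649 -0.19930909 -0.87360835] 0.087129738620852
320 [ 0.4919527  -0.24135853  0.12999014]
```

View pics/side13.png

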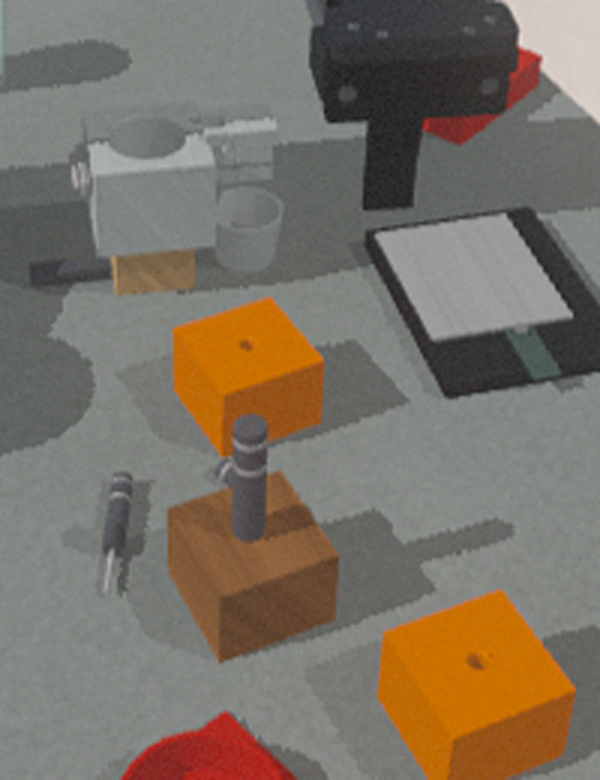

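View pics/scene13.png

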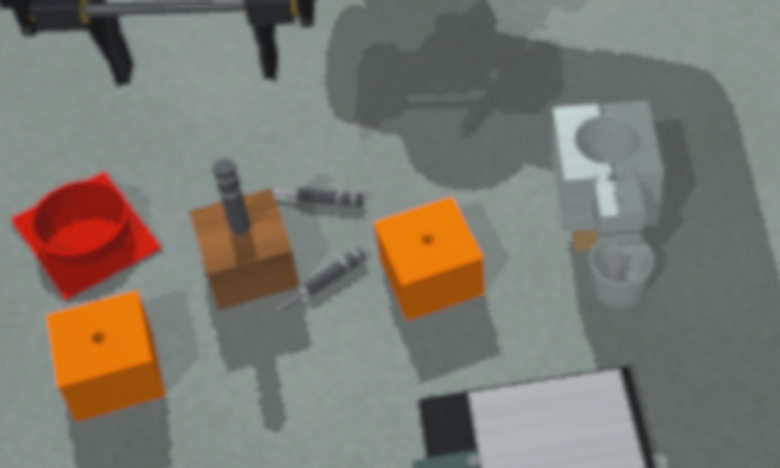

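View pics/w13c.png

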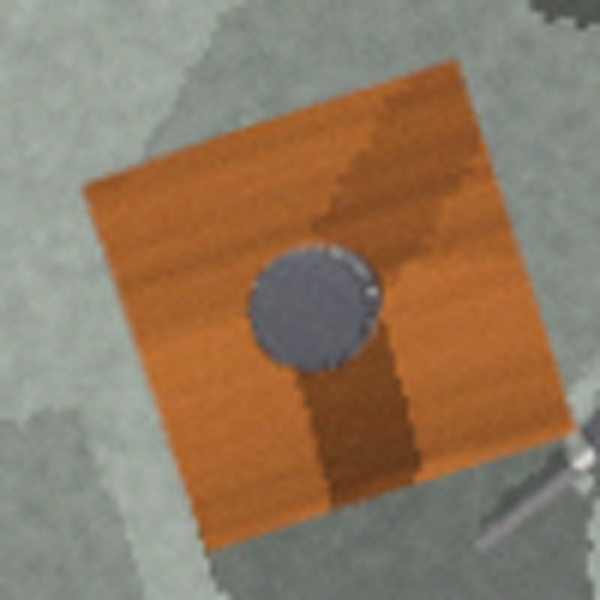

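The punch stands seated with its top at 0.130 m, 1–2 mm from where it started. The pin lies in the cup (scene crop (617,265)), and the other things are unmoved. Handing in.

```bash
python3 -c "
from rig import robot
print(robot.hand_in())"
```

```text
the job is handed in; nothing more can be done
None
```

The pin is out of the hinge and in the cup, and the punch stands back upright in its brown block. I handed the job in at about 26 s of the 72 s allowed; no verdict was reported.

- **Finding the hole:** I lined up the punch tip with the hole in the top knuckle using the wrist camera. The tip went in without any force on the aluminium that I could measure.
- **Pushing the pin:** I pushed steadily, and the pin dropped with the tip about 31 mm deep. The force readings, taken every few tenths of a second, peaked at about 7 N above baseline. That is a little below the 8–17 N given for the spring cheek, but the pictures showed the pin moving down and the punch not slipping in the grip.
- **Last checks:**
  - Punch: its top is at 0.130 m, the same as at the start, and within 2 mm of its starting place.
  - Pin and cup: the pin lies inside the cup, and the cup is upright and looks unmoved.
  - Bystanders and robot: the scale and the tray mould look unmoved. The beaker was not in the final crops, but the arm stayed well above it. The gripper is open and clear of everything.
- **Disagreement:** the side camera placed the hole about 5 mm off the wrist camera's estimate, so I used the wrist view, and the fit confirmed it.

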